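Fasten the centrifuge rotor with its tie-down screw

ROBOT

A 7-joint arm with a two-finger parallel gripper is mounted at the origin on the work surface. World frame = base frame: x ahead of the robot, y to its left, z up, the work surface at z = 0. Lengths are in m, angles in rad, forces in N, time in s.
With the tool pointing down it reaches from about 0.35 to 0.9 m from the base axis. Payload 7.2 kg.
Tool frame: the origin (TCP) lies on the centre line of the jaws, within the pads' length; the fingertips stand 14 mm ahead of it and the grasp point (between the pads) lies 5 mm behind it; z points along the fingers, y is the direction in which the jaws open and shut (so a half turn about z gives the same grasp; the last joint's range is limited). The gripper opens to 85 mm and grips with 20 to 120 N. Pads are 22 mm wide; open, the fingers measure 114 mm over their backs; the gripper's body (76 mm by 85 mm) begins 54 mm behind the grasp point. The pads swing forward as they close: fully open they stand 13 mm farther back than shut.
Start: joints at [1.134, 0.411, -0.013, 1.596, 0.006, 1.134, -0.082], TCP at [0.225, -0.583, 0.206] pointing down, gripper open.
Joint ranges: [-2.95, 2.95], [-0.29, 1.99], [-1.47, 1.44], [0.14, 2.54], [-1.03, 4.17], [0.13, 1.85], [-2.86, 2.86]. Speed limits (rad/s): [2.39, 2.39, 3.01, 3.01, 3.14, 3.14, 3.14].

INTERFACE

Orientations are given as a unit quaternion [x, y, z, w].
In Python, from cell import * gives the robot as it stands. Calls block until the motion is done:
- move_ptp(position, orientation): joint-space move of the TCP to a pose.
- movel(position, orientation=None, speed=0.15): straight line of the TCP; orientation=None keeps the orientation; speed is the mean speed in m/s.
- set_joints(angles): joint-space move.
- open_gripper() and gripper_close(force=None): open the fingers fully, or close them until they stop; force is the grip in N (None keeps the last).
- dwell(seconds).
- solve_ik(position, orientation): joint angles nearest the present ones, or None.
- get_state(): the state.
- camera(name): name is "scene" or "top"; returns a dict with "frame" (480x640x3 uint8, red, green, blue), "fx", "fy", "cx", "cy" (pixels), "world_from_camera" (4x4, takes a point from camera to world coordinates). Camera axes: x right, y down, z forward; pixel columns grow to the right and rows downward; lengths in m; the calibration is good to about 2 mm. A picture is of the moment at which its call begins. There is no depth.
A pose or a line that the arm cannot do raises Unreachable and nothing moves.
- finish_job(): hands the job in, once; it reports no verdict.
The state is a dict: "clock": time; "joints": joint angles; "joint_velocities": joint speeds; "tau": joint torques, N m; "tool_pos": TCP position; "tcp_rot": TCP orientation; "force": force on the tool from outside, world axes, zero at the start; "wrist_torque": the same for the moment, N m; "opening": opening from 0.0 (shut) to 1.0 (fully open).
Only numpy, scipy, OpenCV 4.12 (cv2) and the standard library are available. Lean on these libraries where they do the work, as an engineer would, in place of code of your own. Each camera call takes 0.05 s, during which the arm holds its last target.

TASK

The rotor is on the bench centrifuge but is not fastened yet. Take its tie-down screw (the black ribbed knob with a long steel shank, parked in the wire tube rack), put it straight down the narrow well in the middle of the rotor, start it in the thread at the bottom without cross-threading, and turn it clockwise until its flange sits down fully on the rotor's hub. Leave it there upright, and do not knock about the tubes or the other things on the table.

Things in the scene. Friction and masses are not known exactly. Their poses are not given: they have to be found in the camera images.
- screw_knob (a point): Middle of the tie-down screw's knob, on its axis; z up along the screw. Loose, 0.11 to 0.21 kg. Knob: black ribbed cylinder 36 mm across (39 over ribs), 38 mm high (19 above, 19 below this point); no other thing has one. Stands in a rack cell, shank down, flange resting on the top wires, with 1 to 2 mm of side play. The seating face lies 24 mm below this point, the tip 94 mm below.
- screw_seat (a point): Centre of the screw's seating face, the underside of the steel flange (28 mm across, 5 mm thick) below the knob; z up along the screw. Below it a steel shank 17.5 mm across, 70 mm long, threaded near its end.
- screw_tip (a point): Tip of the shank, on the screw's axis, 70 mm below the seating face. The last 8 mm is a smooth pilot 10 to 11 mm across with a chamfered end.
- well_mouth (a point): Centre of the well's mouth, level with the top of the rotor's hub, 165 mm above the table; z up the well, x to the lid's hinge. Well: 19 mm wide, rounded lip (2.6 mm), 78 mm deep, thread from 50 mm down. The hub is 36 mm across, the rotor's highest part; the rotor (174 mm across, braked: it does not turn) falls to 150 mm above the table 40 mm from the axis. Home: seating face on hub top.
- thread_top (a point): Top of the thread in the well, on its axis, 50 mm below the mouth. Right-hand, two-start, 15 mm down per clockwise turn. Let down unturned, the screw rests on it with the seating face 7 to 13 mm above the hub, by its angle; then it runs home in 160 to 330 degrees, 15 mm per turn throughout, with 2 to 5 N of push and under 0.1 N m. Let go, it stays. Turned anticlockwise it climbs, drops 7.5 mm.
- centrifuge: Bench centrifuge, fixed, white and grey. Origin on the rotor's axis at table height; x to the lid's hinge, -x to the control panel. Housing 260 mm wide (y), x from -190 to +130 mm, top 180 mm above the table. Bowl opening 191 mm across round the axis, its rubber rim 185 mm high. The lid stands open at x = 120 to 195 mm, 236 mm wide, up to 400 mm above the table.
- rack: Wire tube rack, fixed. Origin: centre of its underside; 69 mm along x, 207 mm along y, top wires 76.5 mm above the table. 3 by 9 cells, 23 mm pitch. The screw stands in the middle row (x = 0) at y = +69 or -69 mm, a tube at the other end, two more tubes at y = 0, x = +23 and -23 mm.
- tube_a_mid (a point): A capped sample tube standing in the rack, 16 mm across (white cap 18 mm), 109 mm long, its cap's top 112 mm above the table. The point is half-way up.
- tube_b_mid (a point): A capped sample tube, as tube_a, in the middle column of the rack.
- tube_c_mid (a point): A capped sample tube, as tube_a, in the middle column of the rack.
- forceps_mid (a point): Steel forceps, 140 mm long, lying flat on the table; the middle of it, 4 mm above the table.
- scalpel_mid (a point): Scalpel with a blue handle, 150 mm long, lying flat on the table; near its middle, 3 mm above the table.
- petri_mid (a point): Closed clear dish, 88 mm across and 13 mm high, on the table; its centre.
- jar_mid (a point): Amber glass jar with a white cap, 64 mm across and 85 mm high, standing on the table; its centre.
There are look-alikes about, which are no part of the job. What is shaped like the part that bears screw_knob but purple or turquoise is not meant.

How it is judged:
By the outcome, as a careful person would: the job done as asked, in the order asked, and still so for the second after the job is handed in, with the robot touching nothing.
It also fails if it takes over 67 s, if anything falls off the work surface, if the arm or the gripper's body presses on something with over 40 N, if the wrist force passes 120 N, or if a joint passes its speed limit or range.

## Working session

There is one attempt and no reset: what is moved stays moved. The work goes in short steps, each a Python script; the robot and the scene stay as the last script left them, time stands still between calls to the robot, and variables do not carry over. Pictures are saved under pics/ and viewed, and the job is handed in when it is done.

```bash
ls; mkdir -p pics; python3 - <<'E'
from cell import *
import cv2,numpy as np
np.set_printoptions(precision=4,suppress=True)
for n in("scene","top"):
    c=camera(n);cv2.imwrite(f"pics/{n}0.png",c["frame"][:,:,::-1]);print(n,c["fx"],c["fy"],c["cx"],c["cy"]);print(c["world_from_camera"])
print(get_state())
E
```

```text
pics
scene 463.42107827271644 463.42107827271644 313.33373988093047 238.41088533450528
[[ 0.1138  0.6529 -0.7488  1.228 ]
 [ 0.9933 -0.0583  0.1001  0.0513]
 [ 0.0217 -0.7552 -0.6552  0.7549]
 [ 0.      0.      0.      1.    ]]
top 463.63043694734245 463.63043694734245 327.404698726407 232.81929417881284
[[ 0.0236 -0.996   0.0865  0.4319]
 [-0.9997 -0.0243 -0.0078  0.1464]
 [ 0.0099 -0.0862 -0.9962  1.0925]
 [ 0.      0.      0.      1.    ]]
{'clock': 0.1, 'joints': array([ 1.1338,  0.4118, -0.0127,  1.5969,  0.0056,  1.1343, -0.0822]), 'joint_velocities': array([ 0.0011, -0.0016,  0.0001, -0.003 , -0.0008,  0.0009, -0.0013]), 'tau': array([  0.0026, -60.1826,   0.6843, -30.009 ,   0.0142,   0.0064,
        -0.0001]), 'tool_pos': array([ 0.2251, -0.5826,  0.2049]), 'tcp_rot': array([ 0.983 ,  0.1834, -0.0002, -0.0007]), 'force': array([ 0.8625, -0.0425, -0.1151]), 'wrist_torque': array([-0.0281, -0.015 ,  0.0116]), 'opening': 0.9962410323800709}
```

View pics/scene0.png

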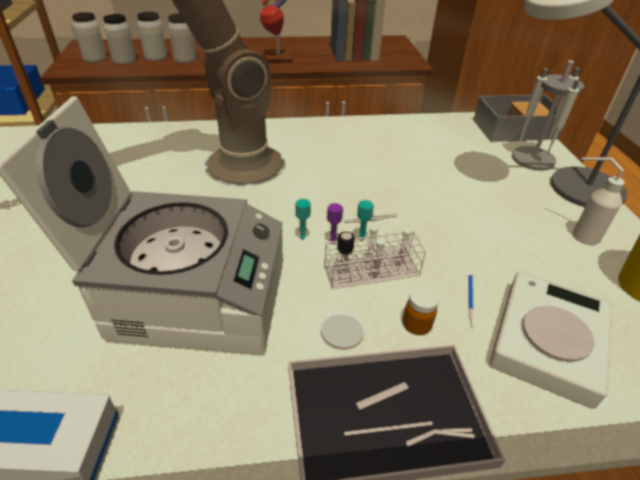

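View pics/top0.png

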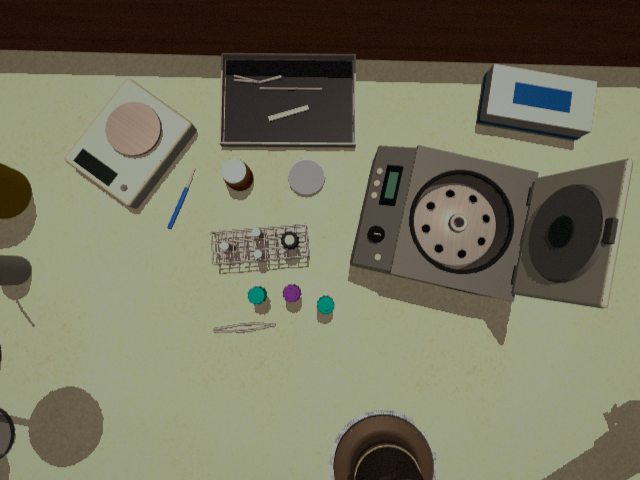

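Scene picture: the black knob is at about (346,243) and the rotor hub at about (175,244). Top picture: the knob is at about (290,240) and the hub at about (459,223). I'll zoom in on both to measure them.

```bash
python3 - <<'E'
import cv2,numpy as np
s=cv2.imread("pics/scene0.png");t=cv2.imread("pics/top0.png")
def z(im,x,y,w,h,k):return cv2.resize(im[y:y+h,x:x+w],None,fx=k,fy=k,interpolation=cv2.INTER_CUBIC)
a=z(s,290,190,140,105,5);b=z(s,110,195,125,85,5);c=z(t,205,215,115,85,6);d=z(t,405,165,112,112,5)
for i,m in enumerate((a,b,c,d)): cv2.imwrite(f"pics/z{i}.png",m)
E
```

```text
(no output)
```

View pics/z0.png

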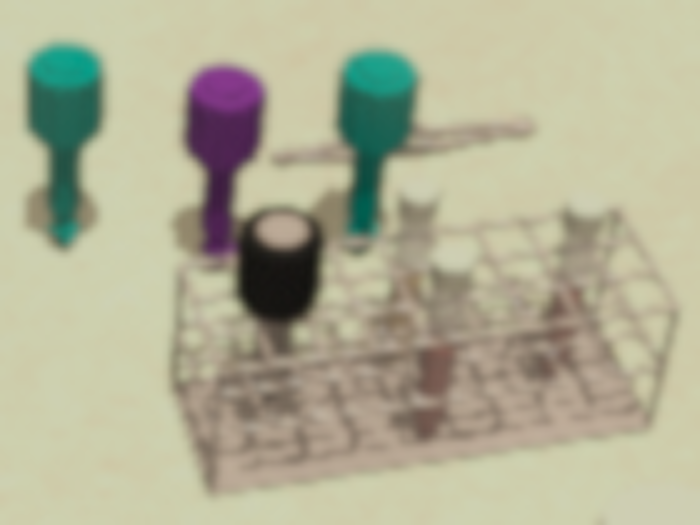

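View pics/z1.png

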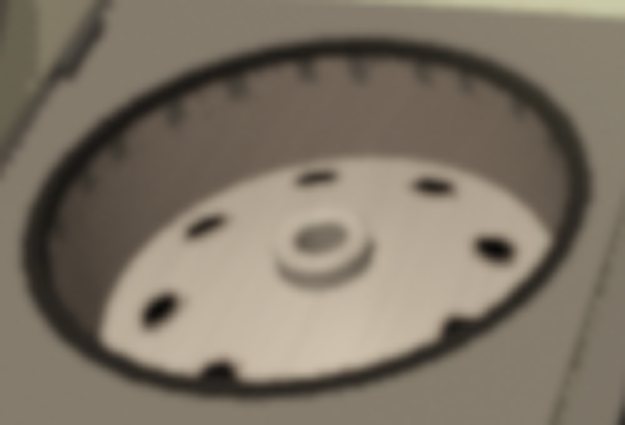

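View pics/z2.png

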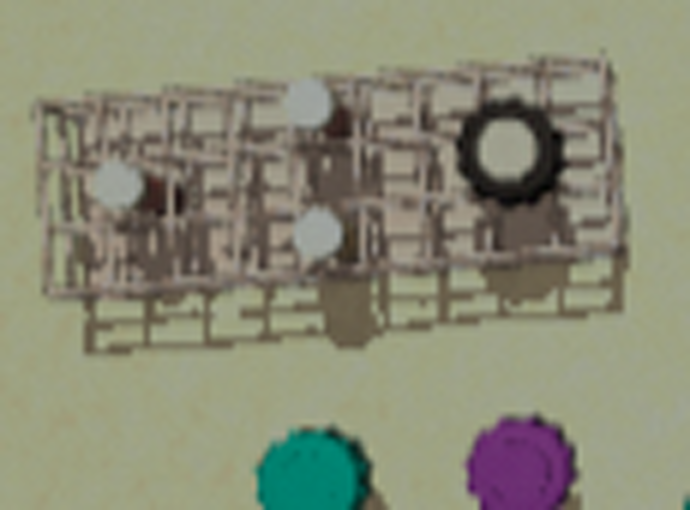

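View pics/z3.png

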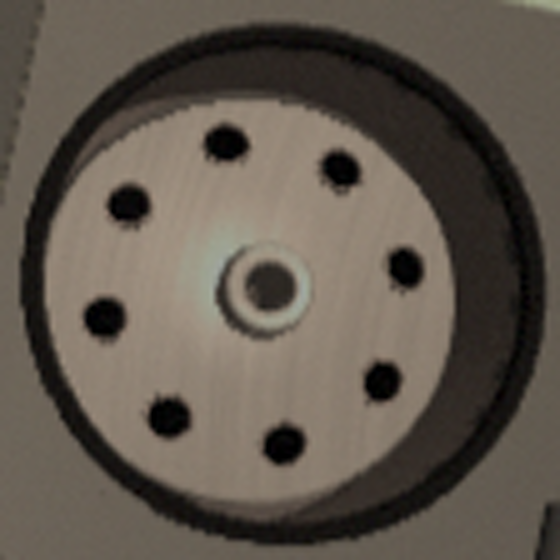

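```bash
cat > h.py <<'E'
from cell import *
import cv2,numpy as np
from scipy.spatial.transform import Rotation as R
np.set_printoptions(precision=4,suppress=True)
def ray(c,u,v):
    T=np.asarray(c["world_from_camera"]);d=T[:3,:3]@np.array([(u-c["cx"])/c["fx"],(v-c["cy"])/c["fy"],1.]);return T[:3,3],d/np.linalg.norm(d)
def onz(c,u,v,z):
    o,d=ray(c,u,v);return o+d*(z-o[2])/d[2]
def proj(c,P):
    T=np.linalg.inv(np.asarray(c["world_from_camera"]));p=T[:3,:3]@np.asarray(P)+T[:3,3];return np.array([c["fx"]*p[0]/p[2]+c["cx"],c["fy"]*p[1]/p[2]+c["cy"]])
def tri(rs):
    A=0;b=0
    for o,d in rs:
        M=np.eye(3)-np.outer(d,d);A=A+M;b=b+M@o
    return np.linalg.solve(A,b)
def blob(c,m,near,lo=5,hi=1e9):
    n,l,s,ce=cv2.connectedComponentsWithStats(m.astype(np.uint8))
    k=[i for i in range(1,n) if lo<=s[i,4]<=hi]
    i=min(k,key=lambda i:np.hypot(*(ce[i]-near)))
    return ce[i],s[i],l==i
def snap(n,f=None):
    c=camera(n)
    if f: cv2.imwrite("pics/"+f,c["frame"][:,:,::-1])
    return c
def crop(c,x,y,w,h,k,f):
    cv2.imwrite("pics/"+f,cv2.resize(np.ascontiguousarray(c["frame"][y:y+h,x:x+w,::-1]),None,fx=k,fy=k,interpolation=cv2.INTER_CUBIC))
E
python3 - <<'E'
from h import *
t=snap("top");s=snap("scene")
for c,nm,near,hole in((t,"top",(289,240),(459,223)),(s,"scene",(346,240),(174,243))):
    f=c["frame"].astype(float);g=f.mean(2)
    x,y=near
    print(nm,g[y-12:y+13:2,x-12:x+13:2].astype(int))
    x,y=hole
    print(g[y-8:y+9,x-12:x+13].astype(int))
E
```

```text
top [[133 124 101 102  86 108 128 151 142 122 132 138 145]
 [140 151 153 153  86 152 151 134 150 140 154 154 153]
 [149 150 151 147  53  40  40  39  97 109 110 113 112]
 [109 105  79  42  33  39  57  35  35  36 107 117 130]
 [ 88 131 134  31  67 153 154 152  67  36  74 137 144]
 [143 123  33  35 144 154 152 153 147  33  18 105 133]
 [ 72 148  65  37 152 152 151 153 146  33  29 150 151]
 [ 72 147  56  32 120 153 152 154 123  33  15  47  84]
 [ 83 150 130  28  34 105 111 109  27  32  29 150 151]
 [100 145 131  66  23  31  28  27  26   4  35  77 120]
 [114 128 146  84  55  57  17   8   9  72  67 138 136]
 [101 128 146 148 110  79  72  83  77  81  68  92 152]
 [ 78 150 150 145  65  61  85  84  85  83  70  88 109]]
[[156 156 158 156 150 108  92 125 137 146 145 146 146 146 147 144 141 142
  139 140 137 137 135 138 135]
 [156 156 156 135 100  93 119 140 145 144 139 135 137 142 147 148 148 144
  137 138 136 137 137 138 134]
 [156 156 155  94  76 121 140 140 137 108  99  84  91  98 125 142 151 147
  136 131 137 136 137 136 135]
 [155 156 136  64 105 140 138 128 101  62  55  40  47  49  73 110
[... 3213 characters left out ...]
36 129 127 130 136 143 152 160 164 163
  157 142 120 106 126 157 170]
 [174 172 165 157 161 167 169 166 162 159 156 157 163 166 169 168 163 154
  139 121 104 105 134 162 172]
 [176 174 164 149 147 157 164 168 170 171 170 172 173 172 167 161 149 134
  116 103  99 113 143 166 174]
 [177 174 165 145 132 137 148 155 161 164 166 166 164 158 150 139 127 114
  104 100 109 131 156 170 174]
 [177 175 168 149 126 120 125 131 136 141 143 141 138 132 125 117 111 107
  107 113 130 152 168 174 175]
 [178 176 172 160 139 123 117 117 119 121 121 120 118 115 112 110 112 117
  126 139 155 168 175 176 175]
 [178 177 176 170 158 145 131 124 120 118 119 118 117 116 117 121 129 141
  153 164 172 176 178 177 176]]
```

```bash
cat >> h.py <<'E'
def sub(c,box,pred,near,K=8,lo=50):
    x,y,w,h=box
    im=cv2.resize(np.ascontiguousarray(c["frame"][y:y+h,x:x+w]),None,fx=K,fy=K,interpolation=cv2.INTER_CUBIC).astype(float)
    ce,s,m=blob(c,pred(im),((near[0]-x)*K,(near[1]-y)*K),lo)
    cs,_=cv2.findContours(m.astype(np.uint8),cv2.RETR_EXTERNAL,cv2.CHAIN_APPROX_NONE)
    e=cv2.fitEllipse(max(cs,key=len))
    f=lambda p:np.array([(p[0]+.5)/K-.5+x,(p[1]+.5)/K-.5+y])
    return f(ce),f(e[0]),np.array(e[1])/K
E
python3 - <<'E'
from h import *
t=snap("top");s=snap("scene")
a=sub(t,(278,228,24,24),lambda i:i.mean(2)>95,(290,240))
b=sub(s,(334,228,24,24),lambda i:i.mean(2)>100,(346,235))
print(a,b)
pa=onz(t,*a[1],.1195);pb=onz(s,*b[1],.1195);print("knob top",pa,pb,tri([ray(t,*a[1]),ray(s,*b[1])]))
for th in(80,95,110):
    a=sub(t,(445,210,28,28),lambda i:i.mean(2)<th,(459,222.5));print(a)
    for z in(.165,.163):print(onz(t,*a[1],z),end=" ")
for th in(125,135,150):
    b=sub(s,(160,235,28,14),lambda i:i.mean(2)<th,(173,242.5));print(b)
    print(onz(s,*b[1],.165))
print(tri([ray(t,*a[1]),ray(s,*b[1])]))
# all caps of tubes for rack calib
for n in ((258,233),(256,254),(225,247)):
    a=sub(t,(n[0]-10,n[1]-10,20,20),lambda i:i.min(2)>125,n); print(n,a[1],onz(t,*a[1],.112))
E
```

```text
(array([289.0091, 239.3881]), array([289.0115, 239.3884]), array([ 9.7343, 10.0112])) (array([349.0519, 235.2318]), array([348.482 , 236.8642]), array([19.2809, 28.3688]))
knob top [0.5005 0.2191 0.1195] [0.5034 0.2227 0.1195] [0.501  0.2212 0.1175]
(array([458.5714, 221.8812]), array([458.5685, 221.8841]), array([9.3313, 9.7796]))
[ 0.541 -0.125  0.165] [ 0.5413 -0.1256  0.163 ] (array([458.5455, 221.8566]), array([458.5441, 221.858 ]), array([ 9.8103, 10.2321]))
[ 0.5411 -0.1249  0.165 ] [ 0.5413 -0.1255  0.163 ] (array([458.52  , 221.8412]), array([458.5202, 221.8406]), array([10.2816, 10.6952]))
[ 0.5411 -0.1249  0.165 ] [ 0.5414 -0.1255  0.163 ] (array([173.3   , 242.3043]), array([173.2557, 242.3177]), array([4.6384, 9.8136]))
[ 0.5413 -0.1259  0.165 ]
(array([173.4133, 242.2925]), array([173.3915, 242.2992]), array([ 5.3691, 10.5708]))
[ 0.5412 -0.1256  0.165 ]
(array([173.4865, 242.2869]), array([173.4753, 242.291 ]), array([ 6.4315, 11.6386]))
[ 0.5412 -0.1255  0.165 ]
[ 0.5412 -0.1252  0.1648]
(258, 233) [256.169  228.2113] [0.5231 0.29   0.112 ]
(256, 254) [255.228  251.6234] [0.4734 0.2902 0.112 ]
(225, 247) [223.3947 244.8781] [0.4861 0.3579 0.112 ]
```

```bash
cat >> h.py <<'E'
K0=np.array([0.5005,0.2195]);W0=np.array([0.5412,-0.1253])
def down(yaw): return np.array([np.cos(yaw/2),np.sin(yaw/2),0,0])
E
python3 - <<'E'
from h import *
t=snap("top");s=snap("scene")
b=sub(s,(334,232,24,10),lambda i:i.mean(2)>95,(346,236));print(b,onz(s,*b[1],.1195))
for d in (0,.369,1.57,2.5,-1,-2,-2.7):
    for p in ([*K0,.1],[*K0,.5],[*W0,.3],[*W0,.19]):
        print(d,p[2],solve_ik(p,down(d)))
print(solve_ik([.225,-.583,.5],down(.369)))
E
```

```text
(array([348.402 , 235.1364]), array([348.6591, 235.399 ]), array([ 9.5494, 22.5082])) [0.4987 0.2239 0.1195]
0 0.1 [ 0.0514  0.5011 -0.7282  1.8634  0.4096  0.9319 -2.4364]
0 0.5 [-0.8166  0.1787  0.3997  1.2598 -0.07    1.7166 -2.0036]
0 0.3 [ 0.3948  0.2459 -0.3146  1.6149  0.0784  1.2933 -1.5033]
0 0.19 [ 0.3677  0.3258 -0.2863  1.7716  0.1039  1.0588 -1.526 ]
0.369 0.1 [ 0.0974  0.5225 -0.7954  1.8606  0.4539  0.9491 -2.1051]
0.369 0.5 [-0.4919  0.1831 -0.0127  1.238   0.0023  1.7205 -1.7058]
0.369 0.3 [ 0.4137  0.2482 -0.3384  1.6136  0.0849  1.2942 -1.1401]
0.369 0.19 [ 0.4116  0.3319 -0.3423  1.7687  0.1255  1.0624 -1.1765]
1.57 0.1 [ 0.2913  0.6701 -1.1193  1.8498  0.6888  1.0743 -1.1   ]
1.57 0.5 [-0.1542  0.2156 -0.4551  1.2146  0.0954  1.7321 -0.5856]
1.57 0.3 [ 0.5799  0.2753 -0.5522  1.6029  0.1483  1.3054  0.0048]
1.57 0.19 [ 0.5874  0.3668 -0.5726  1.7572  0.2218  1.0824 -0.0605]
2.5 0.1 [ 0.3074  0.69   -1.1521  1.849   0.7145  1.0921 -0.1909]
2.5 0.5 [-0.1534  0.2157 -0.4562  1.2145  0.0957  1.7321  0.3442]
2.5 0.3 [ 0.6417  0.2891 -0.6346  1.5991  0.1758  1.3113  0.
[... 221 characters left out ...]
.2348 -0.1787  1.6222  0.0431  1.2885 -2.471 ]
-1 0.19 [ 0.2321  0.3125 -0.1149  1.7809  0.0406  1.0505 -2.4684]
-2 0.1 [ 0.3458  0.7474 -1.2382  1.8471  0.7833  1.1444  1.5368]
-2 0.5 [ 0.3067  0.3876 -1.2342  1.1862  0.3755  1.8046  1.9007]
-2 0.3 [ 1.0074  0.4787 -1.2285  1.5791  0.4553  1.4081  2.4516]
-2 0.19 [ 0.9947  0.6093 -1.2319  1.7341  0.6064  1.244   2.3232]
-2.7 0.1 [ 0.2465  0.6237 -1.0353  1.8521  0.6244  1.0337  0.966 ]
-2.7 0.5 [ 0.3067  0.3876 -1.2342  1.1862  0.3755  1.8046  1.2007]
-2.7 0.3 [ 1.0074  0.4787 -1.2285  1.5791  0.4553  1.4081  1.7516]
-2.7 0.19 [ 0.9947  0.6093 -1.2319  1.7341  0.6064  1.244   1.6232]
[ 1.1153  0.3426  0.0156  1.0293 -0.0054  1.7698 -0.0728]
```

```bash
python3 - <<'E'
from h import *
s=snap("scene")
b=sub(s,(341,233,12,7),lambda i:i.mean(2)>100,(346,236));print(b,onz(s,*b[0],.1195),onz(s,346.3,236.2,.1195))
k=sub(s,(330,225,34,34),lambda i:i.max(2)<50,(346,245));print(k,onz(s,*k[0],.1))
q=np.array([-0.4919,.1831,-.0127,1.238,.0023,1.7205,2.63])
c0=get_state()["clock"]
p=get_state()["tool_pos"]
movel([p[0],p[1],.5],speed=.3)
print(get_state()["clock"]-c0,get_state()["joints"])
q7=-.0
set_joints(q)
st=get_state();print(st["clock"]-c0,st["tool_pos"],R.from_quat(st["tcp_rot"]).as_matrix()[:,0],st["force"])
E
```

```text
(array([346.1154, 235.5866]), array([346.1526, 235.5879]), array([ 7.1466, 11.2118])) [0.4988 0.2184 0.1195] [0.5008 0.2185 0.1195]
(array([345.0135, 245.4861]), array([345.1138, 244.6041]), array([16.0342, 17.884 ])) [0.5082 0.2158 0.1   ]
1.1333 [ 1.1156  0.3432  0.0145  1.0316 -0.005   1.7689 -0.0737]
4.1083 [0.5009 0.2188 0.5   ] [-0.0093 -1.      0.0002] [-1.2963  0.6014  0.5712]
```

```bash
python3 - <<'E'
from h import *
o=down(-np.pi/2)
movel([.5003,.2188,.2],o,speed=.25)
movel([.5003,.2188,.1],o,speed=.1)
s=snap("scene","scene1.png");crop(s,280,130,150,112,5,"z4.png")
st=get_state();print(st["clock"],st["joints"],st["tool_pos"],st["force"])
E
```

```text
7.1083 [-0.4723  0.3952 -0.0363  1.8987  0.0187  0.8467  2.6233] [0.5008 0.2191 0.1007] [ 0.239  -0.2872  0.7187]
```

View pics/z4.png

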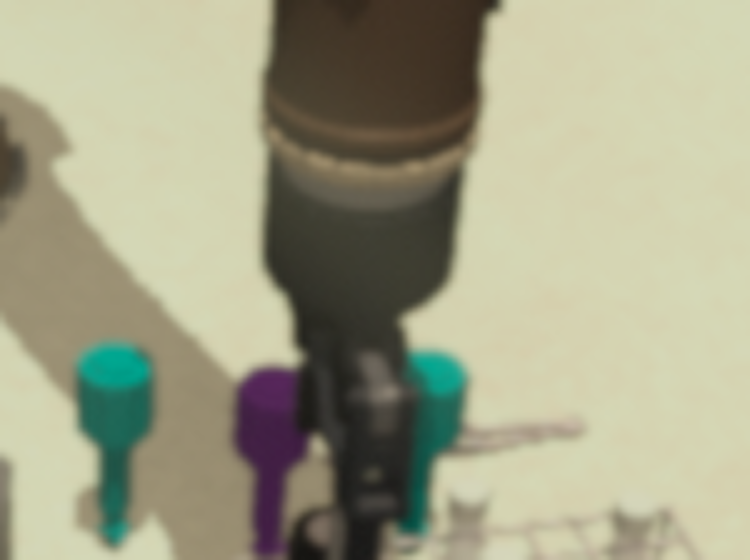

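```bash
python3 - <<'E'
from h import *
s=snap("scene");t=snap("top")
crop(s,310,200,90,75,8,"z5.png");crop(t,240,190,100,75,8,"z6.png")
print(proj(s,[.5008,.2191,.1]),proj(s,[.545,.2191,.1]),proj(s,[.5008,.2191,.1195]),proj(t,[.5008,.2191,.12]))
E
```

```text
[345.9717 243.0864] [349.5342 257.2188] [346.5988 236.1671] [289.0135 239.2513]
```

View pics/z5.png

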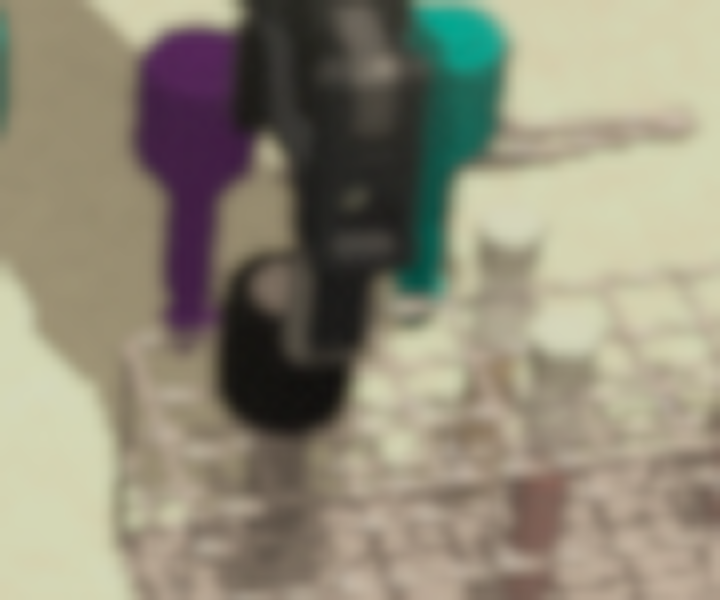

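View pics/z6.png

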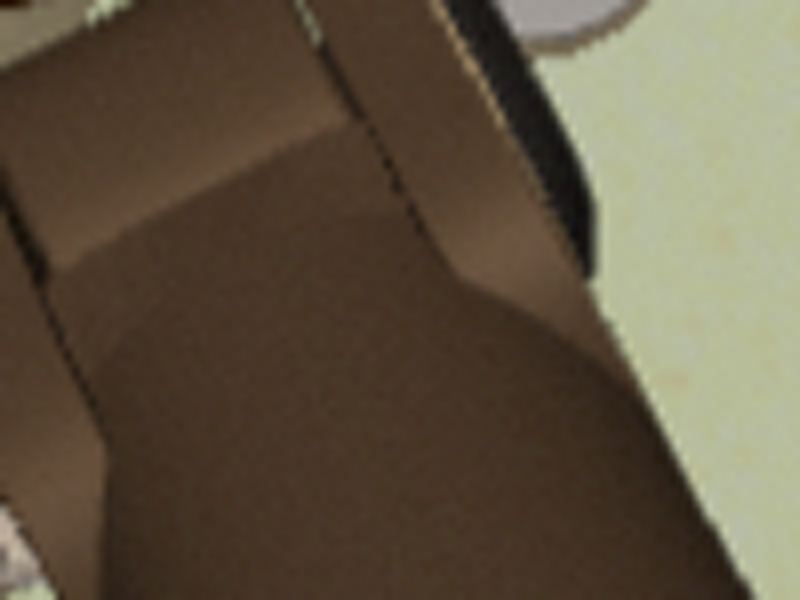

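Scene crop: the jaws straddle the black knob. The knob's centre is near (346,243) and the near pad is about 1 px to the right, which is good enough to close. I'll close gently and lift.

```bash
python3 - <<'E'
from h import *
gripper_close(50)
st=get_state();print(st["clock"],st["tool_pos"],st["force"],st["wrist_torque"],st["opening"])
o=down(-np.pi/2)
p=st["tool_pos"]
movel([.5003,.2188,.2],o,speed=.08)
st=get_state();print(st["clock"],st["tool_pos"],st["force"],st["wrist_torque"],st["opening"])
movel([.5003,.2188,.33],o,speed=.2)
s=snap("scene","scene2.png");crop(s,290,90,130,120,6,"z7.png")
st=get_state();print(st["clock"],st["joints"],st["tool_pos"],st["force"],st["wrist_torque"],st["opening"])
E
```

```text
7.975 [0.5003 0.2188 0.1   ] [-0.1496 -0.185  -0.0684] [-0.0219  0.0154  0.0103] -0.0014428298731825543
9.375 [0.5    0.2187 0.1994] [0.4844 0.3035 0.129 ] [-0.0486  0.0104  0.0047] 0.0004098922207009729
10.225 [-0.4783  0.1963 -0.0273  1.6038  0.0054  1.3443  2.6353] [0.4996 0.2185 0.3283] [-0.452  -0.1596 -0.0679] [-0.0024  0.0482  0.0099] -0.005207846960828034
```

View pics/z7.png

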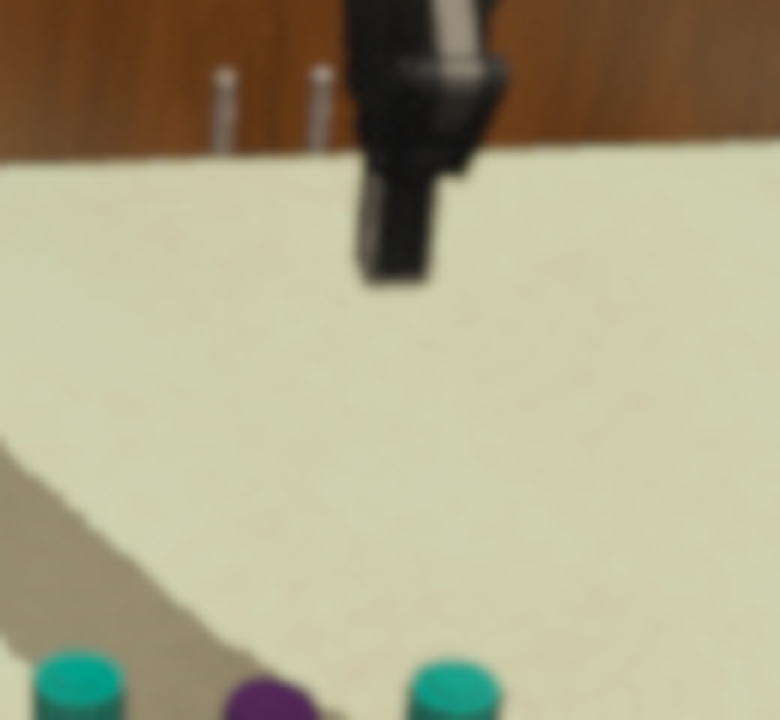

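The jaws shut fully and came up empty. I'll check where the screw is now.

```bash
python3 - <<'E'
import cv2
s=cv2.imread("pics/scene2.png");cv2.imwrite("pics/z8.png",cv2.resize(s[190:295,290:430],None,fx=5,fy=5,interpolation=cv2.INTER_CUBIC))
E
```

```text
(no output)
```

View pics/z8.png

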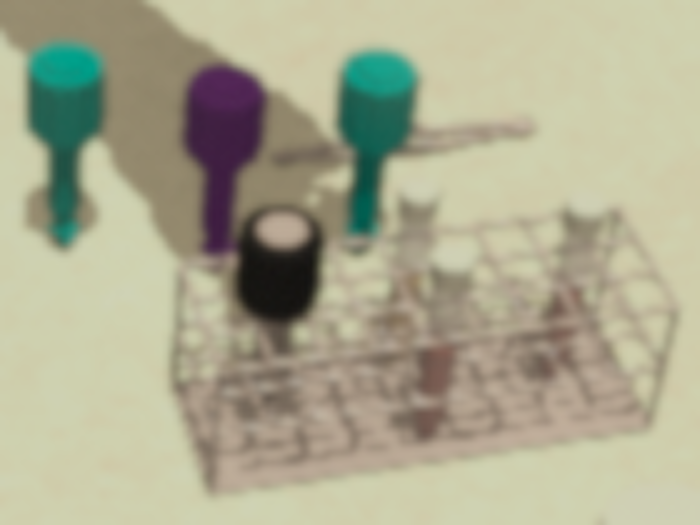

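```bash
python3 - <<'E'
from h import *
s=snap("scene");t=snap("top","top2.png")
for z in (.3143,.3283,.34,.35,.36): print(z,proj(s,[.4996,.2185,z]),proj(s,[.5096,.2185,z]))
crop(t,240,170,100,90,7,"z9.png")
E
```

```text
0.3143 [353.4594 155.3014] [354.4408 158.1513]
0.3283 [354.064  148.5745] [355.0616 151.3954]
0.34 [354.5794 142.8393] [355.591  145.6344]
0.35 [355.0275 137.8531] [356.0513 140.6251]
0.36 [355.4828 132.7874] [356.519 135.535]
```

View pics/top2.png

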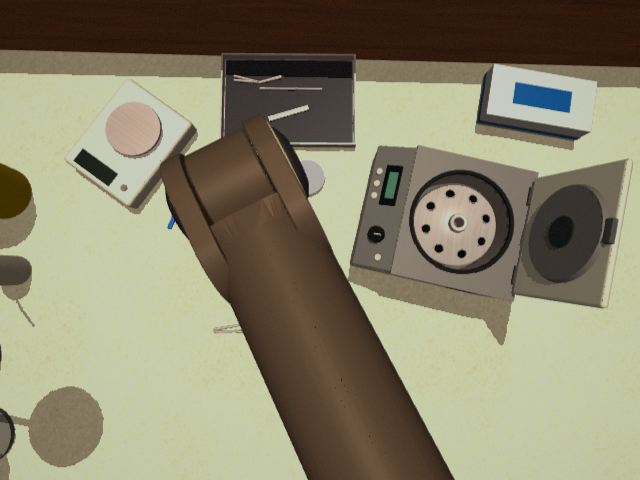

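The screw hasn't moved. The tips show at row ~137 in the scene picture, but the reported TCP height puts them at row ~155. So the fingers really end about 40 mm higher than the stated tool frame says. I'll check this with the gripper shut, at a lower height and in two yaws.

```bash
python3 - <<'E'
from h import *
movel([.5003,.2188,.22],down(-np.pi/2),speed=.25)
s=snap("scene");crop(s,310,120,80,80,7,"za.png")
st=get_state();print(st["clock"],st["tool_pos"],st["joints"])
q=st["joints"].copy();q[6]-=np.pi
set_joints(q);s=snap("scene");crop(s,310,120,80,80,7,"zb.png")
st=get_state();print(st["clock"],st["tool_pos"])
for z in (.206,.22,.235,.25,.26): print(z,proj(s,[.5003,.2188,z]),proj(s,[.515,.2188,z]))
E
python3 -c "
import cv2,numpy as np
cv2.imwrite('pics/zab.png',cv2.hconcat([cv2.resize(cv2.imread('pics/z%s.png'%k),(400,400)) for k in 'ab']))"
```

```text
10.9667 [0.5012 0.2193 0.2215] [-0.474   0.2646 -0.0331  1.7672  0.0097  1.1079  2.6314]
13.6667 [0.5012 0.2193 0.2215]
0.206 [349.3983 203.017 ] [350.6858 207.4754]
0.22 [349.9153 197.2897] [351.2222 201.7234]
0.235 [350.481 191.024] [351.8093 195.4293]
0.25 [351.0591 184.6203] [352.4094 188.9947]
0.26 [351.4516 180.2722] [352.8169 184.6247]
```

View pics/zab.png

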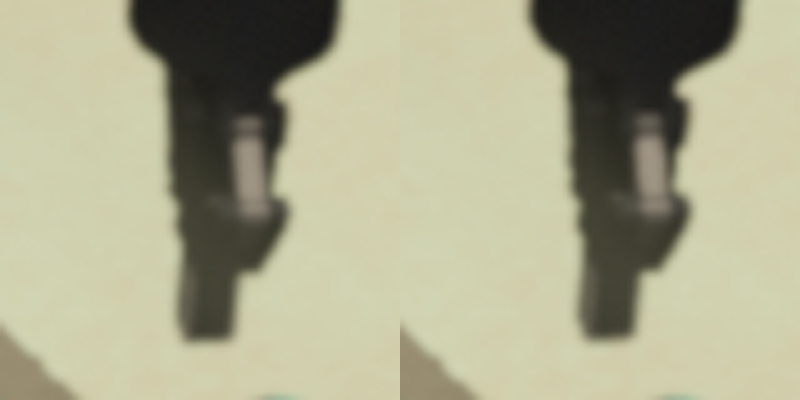

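Both yaws show the tip at about (351.6,187.6). That puts it at z≈0.25 with the TCP reported at 0.2215, so the tips are about 42 mm higher than described, offset along the tool axis only. I'll correct for this and descend again, checking on the way.

```bash
python3 - <<'E'
from h import *
open_gripper()
o=down(np.pi/2)
movel([.5003,.2188,.1],o,speed=.2)
movel([.5003,.2188,.068],o,speed=.06)
st=get_state();print(st["clock"],st["tool_pos"],st["force"],st["joints"])
s=snap("scene");crop(s,300,190,110,90,7,"zc.png")
E
```

```text
15.8917 [0.5003 0.2188 0.0679] [ 0.3147 -1.4066  0.2619] [-0.4727  0.4402 -0.0361  1.9241  0.0219  0.778  -0.521 ]
```

View pics/zc.png

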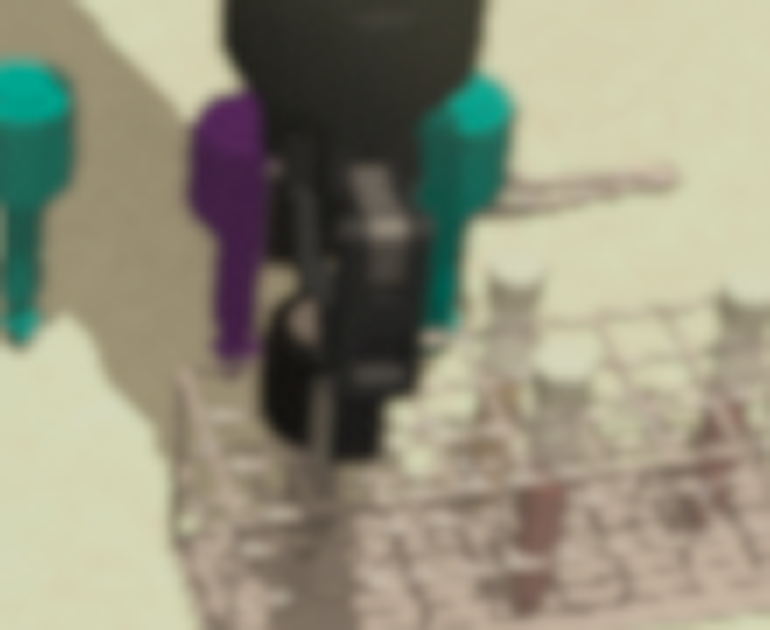

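Crop: the jaws straddle the knob, with the open tip at row ~255 (z≈0.11). I'll lower 6 mm more and close.

```bash
python3 - <<'E'
from h import *
o=down(np.pi/2)
movel([.5003,.2188,.062],o,speed=.06)
gripper_close(50)
st=get_state();print(st["clock"],st["tool_pos"],st["force"],st["wrist_torque"],st["opening"])
if st["opening"]>.2:
    movel([.5003,.2188,.10],o,speed=.06)
    st=get_state();print(st["clock"],st["tool_pos"],st["force"],st["wrist_torque"],st["opening"])
    movel([.5003,.2188,.30],o,speed=.25)
    st=get_state();print(st["clock"],st["tool_pos"],st["force"],st["wrist_torque"],st["opening"])
s=snap("scene","s3.png");crop(s,300,110,110,90,7,"zd.png")
E
```

```text
16.7083 [0.5005 0.2188 0.0623] [-0.616  -0.3021  2.9101] [-0.1273  0.1413  0.0022] 0.4034215343131486
17.4917 [0.5003 0.2188 0.1   ] [-0.26    0.6611 -1.2146] [0.011  0.1325 0.0381] 0.4078463861668893
18.4417 [0.4996 0.2185 0.2984] [ 0.465  -0.3425 -2.1943] [-0.0293  0.0679  0.0016] 0.4037514848180084
```

View pics/zd.png

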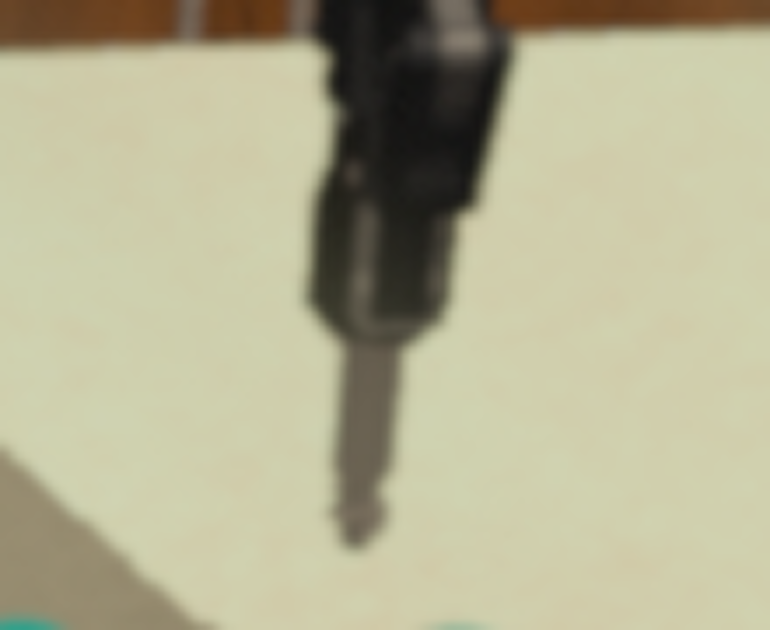

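Held: opening 0.40, about 0.2 kg of load, and the shank hangs nearly vertical with its tip at about (351,188). Now I'll carry it over the rotor, turning joint 7 to its upper end on the way because clockwise means q7 decreasing.

```bash
python3 - <<'E'
from h import *
q=get_state()["joints"].copy();q[0]+=.639;q[6]=2.7
set_joints(q)
st=get_state();x=R.from_quat(st["tcp_rot"]).as_matrix()[:,0];yaw=np.arctan2(x[1],x[0]);print(st["clock"],st["tool_pos"],yaw,st["joints"])
movel([*W0,.27],down(yaw),speed=.15)
st=get_state();print(st["clock"],st["tool_pos"],st["joints"],st["opening"],st["force"])
s=snap("scene","s4.png");t=snap("top","t4.png");crop(s,120,140,110,130,6,"ze.png");crop(t,400,150,120,100,6,"zf.png")
E
```

```text
21.1917 [ 0.5313 -0.1222  0.298 ] -2.144062599839142 [ 0.1617  0.2112 -0.0293  1.6545  0.0063  1.2792  2.6996]
21.5417 [ 0.5407 -0.125   0.2695] [ 0.1636  0.2451 -0.0289  1.6775  0.0074  1.2211  2.7014] 0.4053632776498169 [-0.8975  0.2403 -1.8694]
```

View pics/ze.png

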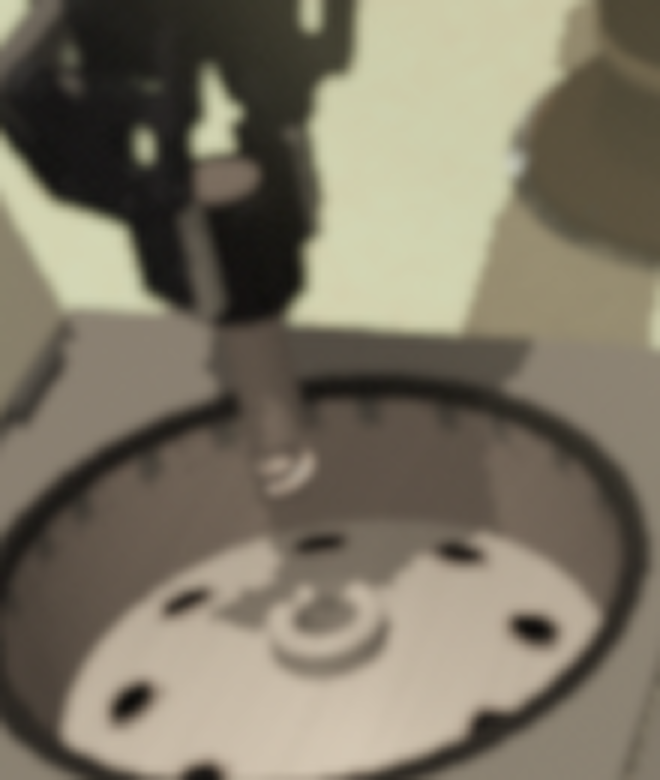

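View pics/zf.png

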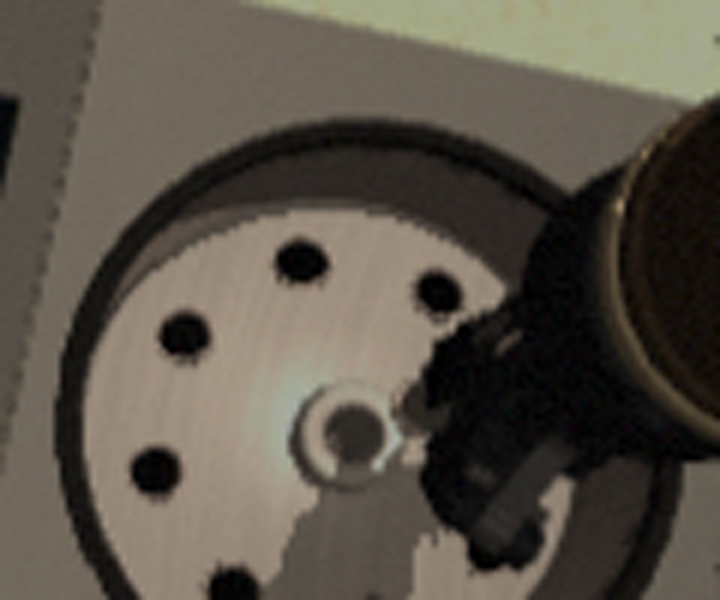

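```bash
python3 - <<'E'
from h import *
s=snap("scene");t=snap("top")
W=[.5410,-.1252]
for z in (.165,.214,.222,.24,.26,.284): 
    a=proj(s,[*W,z]);b=proj(t,[*W,z]);print(z,a,(a-[150,185])*16,b,(b-[450,200])*12)
def cr(c,x,y,w,h,k,f):
    im=cv2.resize(np.ascontiguousarray(c["frame"][y:y+h,x:x+w,::-1]),None,fx=k,fy=k,interpolation=cv2.INTER_CUBIC)
    im=cv2.convertScaleAbs(im,alpha=1.5)
    for i in range(0,w,5): cv2.putText(im,str(i+x),(i*k,10),0,.35,(0,255,255),1); cv2.line(im,(i*k,12),(i*k,18),(0,255,255),1)
    for i in range(0,h,5): cv2.putText(im,str(i+y),(0,i*k),0,.35,(0,255,255),1)
    cv2.imwrite("pics/"+f,im)
cr(s,150,185,45,37,16,"zg.png");cr(t,445,195,60,45,13,"zh.png")
E
```

```text
0.165 [173.6408 242.2001] [378.2523 915.2022] [458.6792 221.9057] [104.1501 262.8678]
0.214 [168.9508 222.1962] [303.2129 595.1398] [466.159  219.0954] [193.9083 229.1442]
0.222 [168.1513 218.7861] [290.4206 540.5777] [467.4591 218.6069] [209.5096 223.2826]
0.24 [166.3156 210.9566] [261.0504 415.306 ] [470.4724 217.4748] [245.6687 209.697 ]
0.26 [164.2142 201.9934] [227.4272 271.8943] [473.9712 216.1602] [287.6542 193.9224]
0.284 [161.6022 190.8525] [185.6349  93.6396] [478.395  214.4981] [340.7397 173.9773]
```

View pics/zg.png

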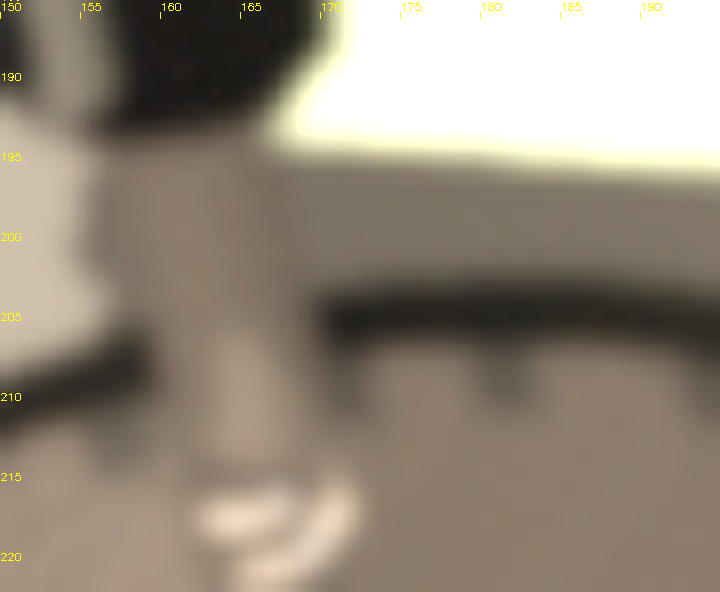

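View pics/zh.png

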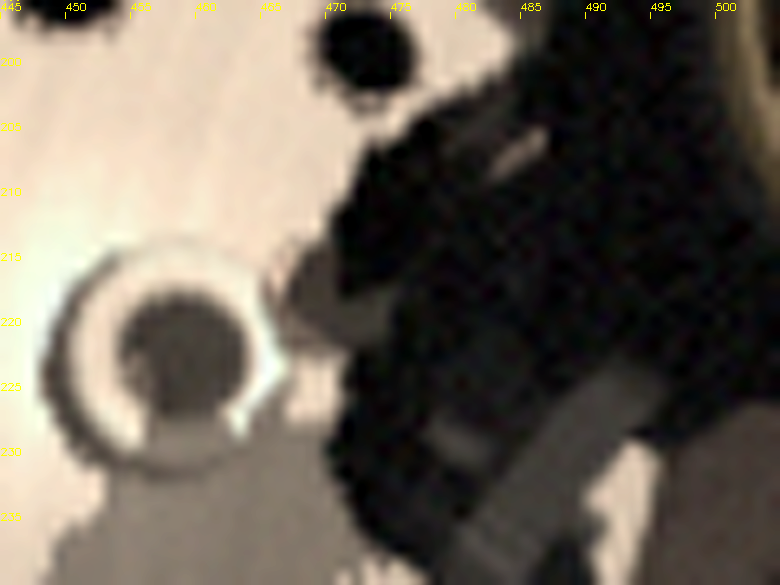

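```bash
python3 - <<'E'
from h import *
s=snap("scene");t=snap("top")
def cr(im,x,y,w,h,k,al):
    im=cv2.resize(np.ascontiguousarray(im[y:y+h,x:x+w]),None,fx=k,fy=k,interpolation=cv2.INTER_CUBIC)
    im=cv2.convertScaleAbs(im,alpha=al)
    for i in range(0,w,5): cv2.putText(im,str(i+x),(i*k,10),0,.35,(0,255,255),1); cv2.line(im,(i*k,12),(i*k,18),(0,255,255),1)
    for i in range(0,h,5): cv2.putText(im,str(i+y),(0,i*k),0,.35,(0,255,255),1)
    return im
a=cv2.absdiff(s["frame"][:,:,::-1],cv2.imread("pics/scene0.png"));b=cv2.absdiff(t["frame"][:,:,::-1],cv2.imread("pics/top0.png"))
A=cr(a,148,190,34,44,11,4);A2=cr(s["frame"][:,:,::-1],148,190,34,44,11,1.6)
cv2.imwrite("pics/zi.png",cv2.hconcat([A,A2]))
B=cr(b,455,200,30,34,13,3);B2=cr(t["frame"][:,:,::-1],455,200,30,34,13,3)
cv2.imwrite("pics/zj.png",cv2.hconcat([B,B2]))
E
```

```text
(no output)
```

View pics/zi.png

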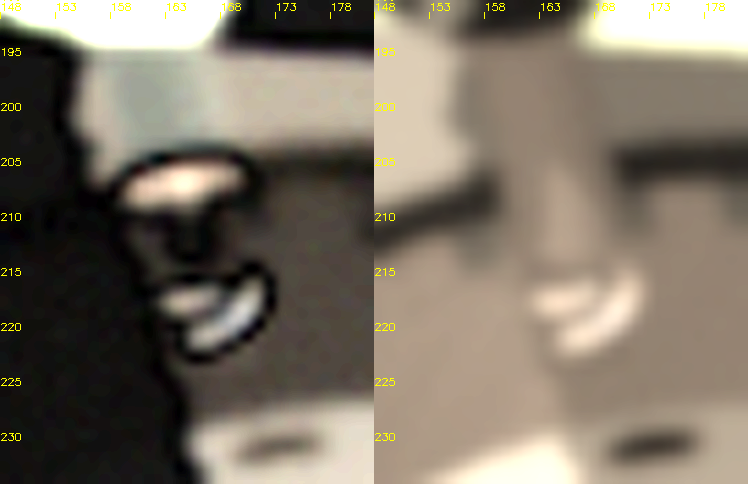

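View pics/zj.png

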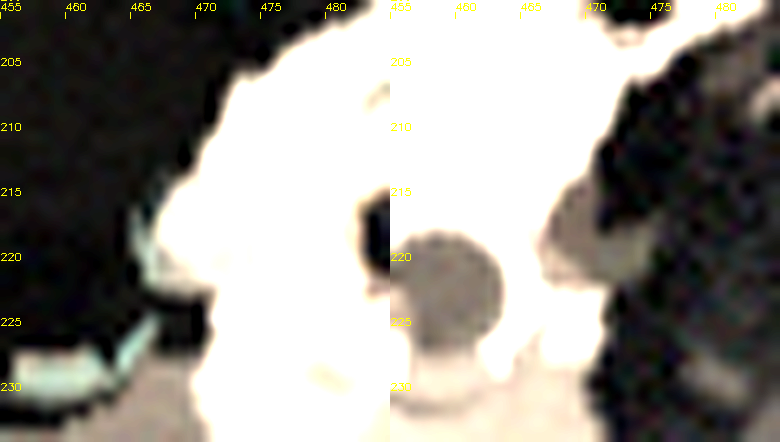

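Scene picture: the shank axis is at about column 165 on row 207, where I predicted 165.3. Top picture: the shank's centre line is at about (471,217.6), where I predicted (471,217.3). Both agree within 1 mm, so I'll go down until the tip is just above the mouth and look again.

```bash
cat >> h.py <<'E'
def cr(im,x,y,w,h,k,al):
    im=cv2.resize(np.ascontiguousarray(im[y:y+h,x:x+w]),None,fx=k,fy=k,interpolation=cv2.INTER_CUBIC)
    im=cv2.convertScaleAbs(im,alpha=al)
    for i in range(0,w,5): cv2.putText(im,str(i+x),(i*k,10),0,.35,(0,255,255),1); cv2.line(im,(i*k,12),(i*k,18),(0,255,255),1)
    for i in range(0,h,5): cv2.putText(im,str(i+y),(0,i*k),0,.35,(0,255,255),1)
    return im
W=np.array([.5411,-.1252])
YAW=-2.144062599839142
E
python3 - <<'E'
from h import *
movel([*W,.227],down(YAW),speed=.1)
dwell(.2)
st=get_state();print(st["clock"],st["tool_pos"],st["joints"],st["force"],st["wrist_torque"])
s=snap("scene");t=snap("top")
for z in (.165,.1715,.18,.22,.2415):print(z,proj(s,[*st["tool_pos"][:2],z]),proj(t,[*st["tool_pos"][:2],z]))
cv2.imwrite("pics/zk.png",cr(s["frame"][:,:,::-1],150,195,45,57,10,1.4))
cv2.imwrite("pics/zl.png",cr(t["frame"][:,:,::-1],440,195,50,45,12,1.3))
E
```

```text
22.625 [ 0.5416 -0.1253  0.2278] [ 0.1652  0.2749 -0.031   1.7378  0.0094  1.1277  2.6997] [ 1.5866 -0.03   -0.945 ] [-0.0241 -0.0001  0.0212]
0.165 [173.5525 242.4009] [458.7293 221.6256]
0.1715 [172.9493 239.8311] [459.6766 221.2678]
0.18 [172.1517 236.4327] [460.9355 220.7924]
0.22 [168.2573 219.8403] [467.1846 218.4325]
0.2415 [166.0628 210.4902] [470.783  217.0736]
```

View pics/zk.png

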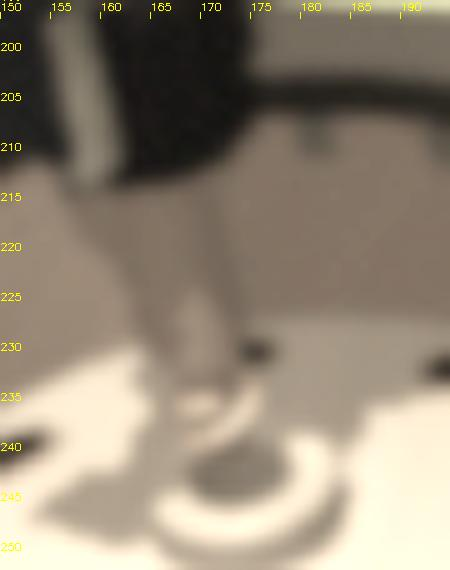

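View pics/zl.png

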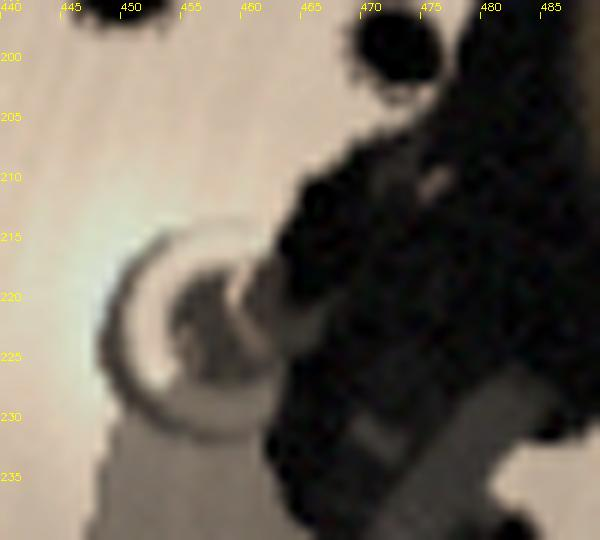

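Scene crop: the thread's lower edge is at about (171,234), where I predicted 171.8. The shank's right edge at (173.3,225) puts the axis about 0.7 px left. The top crop's arc, leftmost at (458.6,220.5), also lies toward −y. I'll shift y by +1.5 mm and go in by small steps, watching the force.

```bash
python3 - <<'E'
from h import *
W=np.array([.5411,-.1237])
f0=get_state()["force"]
for z in np.arange(.222,.195,-.004):
    movel([*W,z],down(YAW),speed=.04)
    st=get_state();f=st["force"];print(round(st["clock"],2),z,st["tool_pos"],f,st["wrist_torque"])
    if f[2]>6 or np.hypot(*f[:2])>8: break
dwell(.2);st=get_state();print(st["tool_pos"],st["force"],st["wrist_torque"])
s=snap("scene");t=snap("top")
cv2.imwrite("pics/zk.png",cr(s["frame"][:,:,::-1],150,195,45,57,10,1.4))
cv2.imwrite("pics/zl.png",cr(t["frame"][:,:,::-1],440,195,50,45,12,1.3))
E
```

```text
23.01 0.222 [ 0.5408 -0.1235  0.2216] [ 0.0422  0.2148 -0.8825] [-0.0002 -0.0034 -0.0472]
23.26 0.218 [ 0.5409 -0.1237  0.2176] [-0.3488 -1.0525 -1.234 ] [-0.0037 -0.0105  0.0114]
23.51 0.214 [ 0.5409 -0.1237  0.2137] [-0.5481 -0.7182 -0.9427] [-0.0324  0.0012  0.0158]
23.76 0.21 [ 0.5408 -0.1237  0.2096] [ 0.4422  0.4698 -3.026 ] [-0.0093  0.1973 -0.0225]
24.01 0.206 [ 0.5409 -0.1237  0.2056] [-1.2681 -0.0082 -2.2328] [-0.0196  0.2407  0.042 ]
24.26 0.20199999999999999 [ 0.5409 -0.1237  0.2016] [-1.4701  0.2745 -1.6678] [0.0493 0.3461 0.0301]
24.51 0.19799999999999998 [ 0.541  -0.1237  0.1976] [-1.1535  0.0418 -3.5534] [0.0391 0.309  0.0025]
[ 0.541  -0.1237  0.1979] [-1.3437 -0.3207 -1.9575] [ 0.0439  0.377  -0.0074]
```

View pics/zk.png

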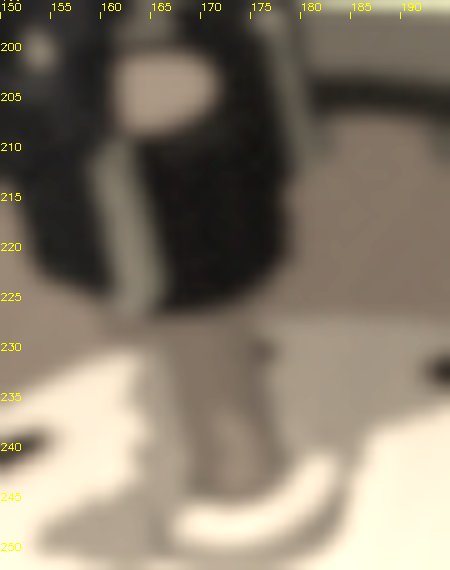

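View pics/zl.png

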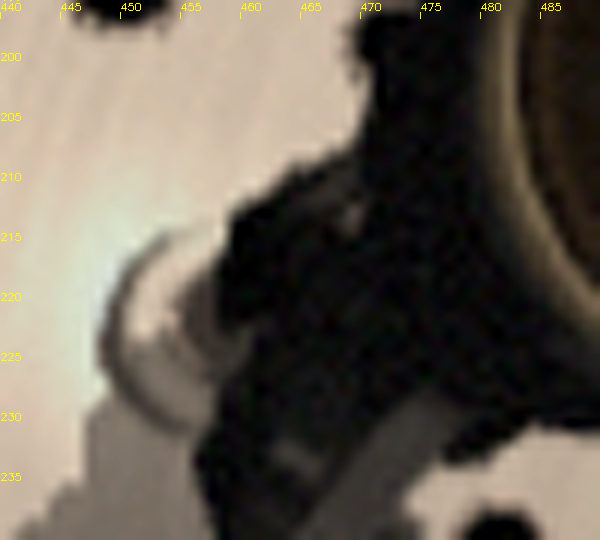

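The shank is in the well, with side forces under 1.5 N. I'll keep lowering it until it rests on the thread.

```bash
python3 - <<'E'
from h import *
W=np.array([.5408,-.1237])
zs=list(np.arange(.192,.168,-.006))+list(np.arange(.167,.150,-.0012))
for z in zs:
    movel([*W,z],down(YAW),speed=.04 if z>.168 else .02)
    st=get_state();f=st["force"];print(round(st["clock"],2),round(z,4),st["tool_pos"],f,st["wrist_torque"])
    if f[2]>2.5 or np.hypot(*f[:2])>10: break
dwell(.2);st=get_state();print(st["tool_pos"],st["force"],st["wrist_torque"],st["joints"],st["opening"])
E
```

```text
25.11 0.192 [ 0.5408 -0.1237  0.1917] [-0.9529  0.1112 -3.0486] [-0.0218  0.2642 -0.0243]
25.41 0.186 [ 0.5408 -0.1237  0.1856] [-1.3504 -0.2568 -2.8709] [0.0043 0.2654 0.0304]
25.71 0.18 [ 0.5408 -0.1237  0.1797] [-1.2406  0.8593 -2.6023] [-0.0386  0.286   0.0286]
26.01 0.174 [ 0.5408 -0.1237  0.1737] [-0.4957  0.2735 -2.667 ] [-0.0311  0.2611  0.0444]
26.51 0.167 [ 0.5408 -0.1237  0.1668] [-1.4179 -0.0071 -3.2475] [-0.0282  0.2206 -0.0335]
26.76 0.1658 [ 0.5408 -0.1237  0.1658] [-1.6751  0.147  -1.7227] [-0.0934  0.2733 -0.008 ]
27.01 0.1646 [ 0.5408 -0.1237  0.1645] [-0.9914 -0.3103 -2.6926] [-0.0121  0.3009  0.0253]
27.26 0.1634 [ 0.5408 -0.1237  0.1633] [-1.3872 -0.5458 -1.1705] [-0.057   0.3013  0.0296]
27.51 0.1622 [ 0.5408 -0.1237  0.1621] [-1.2175 -0.3666 -1.7226] [-0.0552  0.2181  0.0143]
27.76 0.161 [ 0.5408 -0.1237  0.1609] [-0.5271 -0.2774 -2.0369] [-0.0771  0.2122  0.0401]
28.01 0.1598 [ 0.5408 -0.1237  0.1597] [ 0.2336 -0.4707 -2.2528] [-0.0201  0.2336 -0.0203]
28.26 0.1586 [ 0.5408 -0.1237  0.1585] [-1.1974 -0.6277 -2.3714] [ 0.0017  0.2792 -0.0253]
28.51 0.1574 [ 0.5409 -0.1237  0.158 ] [-3.7314 -0.4815  4.6516] [ 0.1004  0.8552 -0.0557]
[ 0.5409 -0.1237  0.158 ] [-3.7101  0.1269  6.694 ] [-0.026   0.8416  0.0101] [ 0.1648  0.3401 -0.0344  1.8235  0.0138  0.9778  2.693 ] 0.4081873916411842
```

It rests on the thread at TCP z≈0.158, which puts the seating face about 7.5 mm above the hub, within the stated 7–13 mm. Now I'll turn clockwise at 15 mm per turn with light push control.

```bash
cat > turn.py <<'E'
from h import *
import sys
W=np.array([.5407,-.1237])
def turn(yaw,z,n,step=np.radians(15),ft=1.5):
    for i in range(n):
        yaw-=step; z-=.015*step/(2*np.pi)
        movel([*W,z],down(yaw),speed=.00062/.32)
        st=get_state();f=st["force"];m=st["wrist_torque"]
        print(round(st["clock"],2),i,"%.4f"%z,"%.4f"%st["tool_pos"][2],f,m,"q7 %.2f op %.3f"%(st["joints"][6],st["opening"]))
        z+=np.clip((f[2]-ft)*.00006,-.0004,.0004)
        if f[2]>15 or np.hypot(*f[:2])>12: print("stop");break
        if st["joints"][6]<-2.55: break
    return yaw,z
E
python3 - <<'E'
from turn import *
print(turn(YAW,.1576,6))
E
```

```text
29.12 0 0.1570 0.1574 [-2.8913  0.3591  5.8193] [0.1984 0.7808 0.0078] q7 2.45 op 0.409
29.52 1 0.1566 0.1568 [-1.4876 -0.3194  2.8754] [0.0849 0.4463 0.0141] q7 2.21 op 0.407
29.93 2 0.1561 0.1562 [-1.3756 -1.3611  2.6607] [-0.0048  0.3432 -0.0596] q7 1.97 op 0.410
30.34 3 0.1555 0.1555 [-0.8882 -2.1622  2.9612] [-0.288   0.3305  0.0135] q7 1.73 op 0.410
30.75 4 0.1550 0.1549 [-1.5884 -2.1494  1.7895] [-0.5072  0.3506  0.0119] q7 1.49 op 0.405
31.16 5 0.1544 0.1544 [-2.06   -2.9425  2.4485] [-0.5993  0.5325 -0.0073] q7 1.25 op 0.410
(np.float64(-3.7148589266340393), np.float64(0.15442327324590072))
```

The screw follows the thread at about 0.6 mm per 15° with a steady 2–3 N. The side force is swinging round slowly because of a small in-hand offset, so I'll add lateral compliance and go on.

```bash
sed -i 's/^def turn.*/def turn(yaw,z,n,step=np.radians(15),ft=1.5):\n    global W/; s/^        if f\[2\]>15/        W=W+np.clip(f[:2]*.00008,-.0004,.0004)\n        if f[2]>15/; s/    return yaw,z/    return yaw,z,W/' turn.py
python3 - <<'E'
from turn import *
print(turn(-3.7148589266340393,.154423,6))
E
```

```text
31.57 0 0.1538 0.1538 [-1.5286 -3.7486  2.8112] [-0.7618  0.626   0.0358] q7 1.01 op 0.413
31.98 1 0.1533 0.1532 [-2.5288 -2.8176  2.7955] [-0.737   0.7181  0.0806] q7 0.77 op 0.407
32.38 2 0.1527 0.1526 [-2.611  -3.9824  1.324 ] [-0.681   0.5868 -0.0106] q7 0.53 op 0.405
32.79 3 0.1521 0.1519 [-1.4002 -1.9698  1.3035] [-0.4896  0.4581 -0.0115] q7 0.30 op 0.407
33.2 4 0.1514 0.1513 [-1.4071 -1.8716 -0.1903] [-0.3225  0.3033  0.0175] q7 0.07 op 0.409
33.61 5 0.1507 0.1508 [-1.5444  0.3681  2.3681] [-0.0966  0.4416  0.0256] q7 -0.16 op 0.406
(np.float64(-5.285655253428935), np.float64(0.15075772279267802), array([ 0.5398, -0.1248]))
```

```bash
python3 - <<'E'
import turn as T
T.W=T.np.array([.5398,-.1248])
print(T.turn(-5.285655253428935,.150757,7))
E
```

```text
34.02 0 0.1501 0.1508 [-2.5371  1.2681  7.7036] [ 0.0903  0.7574 -0.0044] q7 -0.40 op 0.406
34.42 1 0.1499 0.1506 [-4.6694  0.5185  8.8577] [-0.1616  0.766  -0.1365] q7 -0.62 op 0.405
34.83 2 0.1497 0.1505 [-1.6596 -0.0954  8.7213] [-0.1326  0.3507  0.9657] q7 -0.85 op 0.408
35.24 3 0.1494 0.1501 [-2.7864 -5.7984  8.2706] [-1.2401  0.6189  0.2993] q7 -1.07 op 0.410
35.65 4 0.1492 0.1499 [-1.149  -0.6707  5.8239] [-0.455   0.2526  0.3773] q7 -1.28 op 0.406
36.06 5 0.1488 0.1491 [-1.4098 -2.1443  4.3662] [0.1426 0.265  0.2948] q7 -1.49 op 0.408
36.47 6 0.1484 0.1485 [-1.1189 -1.8999  4.5828] [-0.2368 -0.0895  0.4149] q7 -1.71 op 0.408
(np.float64(-7.118250968022979), np.float64(0.14857058948855176), array([ 0.5386, -0.1254]))
```

Descent stopped at z≈0.1508 (I predicted about 0.1505 for home). The twist torque then rose to about 0.97 N m and the pads began to slip, which looks like seating. I'll look.

```bash
python3 - <<'E'
from h import *
s=snap("scene");t=snap("top")
st=get_state();print(st["clock"],st["tool_pos"],st["force"],st["wrist_torque"])
Wx=[.5412,-.1253]
for z in (.165,.17,.189,.208):print(z,proj(s,[*Wx,z]),proj(t,[*Wx,z]))
cv2.imwrite("pics/zm.png",cr(s["frame"][:,:,::-1],145,205,60,55,12,1.4))
E
```

```text
36.5667 [ 0.539  -0.1256  0.1485] [-1.1973 -1.7472  3.7593] [-0.4623 -0.1321  0.3764]
0.165 [173.5753 242.2724] [458.7285 221.8084]
0.17 [173.1121 240.298 ] [459.4561 221.5346]
0.189 [171.32   232.6591] [462.2932 220.467 ]
0.208 [169.4756 224.7978] [465.2507 219.3541]
```

View pics/zm.png

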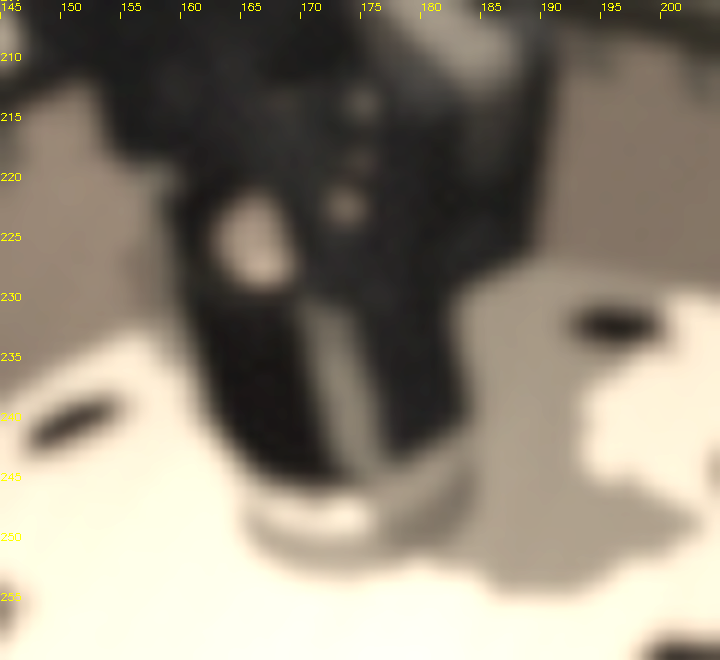

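Crop: the knob's base is at about row 245 and there's only a thin strip between it and the hub edge (row ~250). I'll let go, back off straight up and check without the fingers in view.

```bash
python3 - <<'E'
from h import *
open_gripper()
st=get_state();print(st["clock"],st["tool_pos"],st["force"],st["wrist_torque"],st["opening"])
p=st["tool_pos"];movel([.541,-.1245,.20],speed=.08); movel([.541,-.1245,.40],speed=.25)
q=get_state()["joints"].copy();q[0]-=.45;q[6]+=0;set_joints(q)
st=get_state();print(st["clock"],st["tool_pos"],st["joints"])
s=snap("scene","s9.png");t=snap("top","t9.png")
cv2.imwrite("pics/zn.png",cr(s["frame"][:,:,::-1],145,205,60,55,12,1.4))
cv2.imwrite("pics/zo.png",cr(t["frame"][:,:,::-1],430,195,60,50,12,1.2))
E
```

```text
37.1167 [ 0.5386 -0.1252  0.1483] [-0.5362 -0.2483  0.8011] [-0.0069 -0.0193 -0.0264] 1.0044269224989686
39.8417 [0.5407 0.1214 0.3985] [-1.228   0.3616  1.2966  1.5035 -0.3466  1.5399 -1.8967]
```

View pics/zn.png

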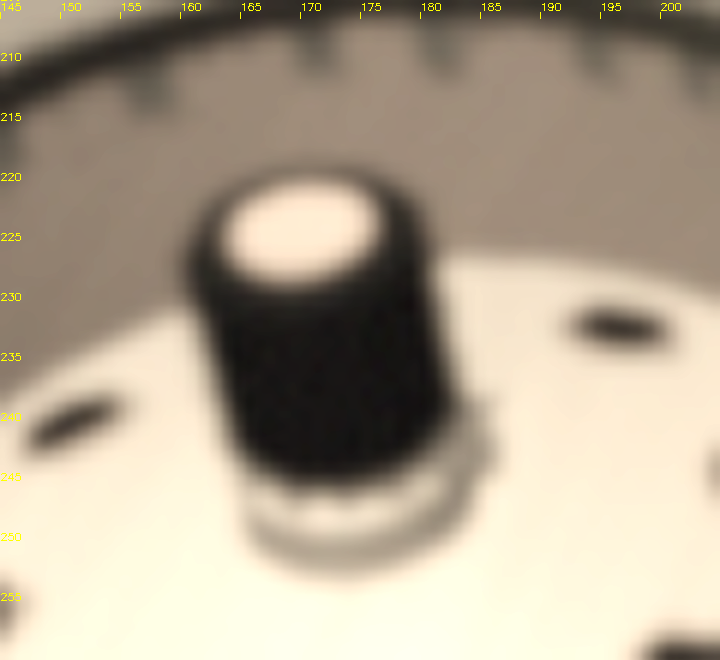

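View pics/zo.png

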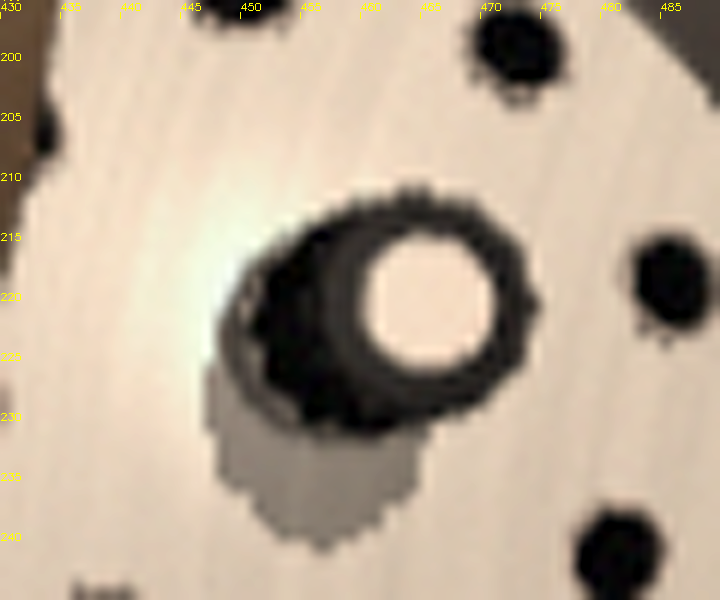

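```bash
python3 - <<'E'
from h import *
s=snap("scene");t=snap("top")
a=sub(s,(161,218,18,13),lambda i:i.mean(2)>100,(170,224.5));b=sub(t,(458,213,14,14),lambda i:i.mean(2)>95,(465,220.5))
X=tri([ray(s,*a[1]),ray(t,*b[1])]);print(a,b,X,proj(s,X)-a[1],proj(t,X)-b[1])
for z in(.208,.210,.212,.216):print(z,onz(s,*a[1],z),onz(t,*b[1],z))
E
```

```text
(array([169.593 , 223.6137]), array([169.5893, 223.6154]), array([ 8.1724, 12.4691])) (array([465.1556, 219.7243]), array([465.1585, 219.7228]), array([10.9619, 11.2956])) [ 0.5402 -0.1247  0.21  ] [0.0926 0.0151] [ 0.0897 -0.0018]
0.208 [ 0.5377 -0.1255  0.208 ] [ 0.5405 -0.1251  0.208 ]
0.21 [ 0.5402 -0.1249  0.21  ] [ 0.5402 -0.1245  0.21  ]
0.212 [ 0.5428 -0.1242  0.212 ] [ 0.54   -0.1239  0.212 ]
0.216 [ 0.5478 -0.1229  0.216 ] [ 0.5395 -0.1227  0.216 ]
```

View pics/s9.png

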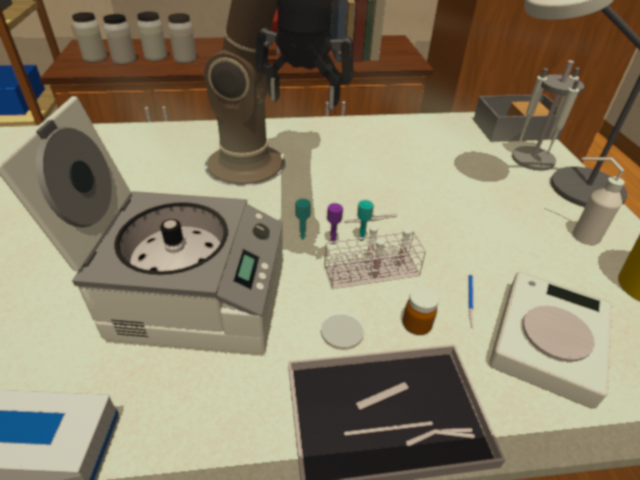

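Released, the screw stands upright on the axis. The triangulated knob top is at z=0.210 against 0.208 expected at home, too close to the measuring error to be sure. I'll regrasp and turn further clockwise: if it's seated, the torque should rise at once without any descent.

```bash
python3 - <<'E'
import turn as T
from h import *
q=get_state()["joints"].copy();q[0]+=.45;q[6]=1.0
set_joints(q)
st=get_state();x=R.from_quat(st["tcp_rot"]).as_matrix()[:,0];yaw=np.arctan2(x[1],x[0]);print(st["clock"],st["tool_pos"],yaw,st["joints"])
W=np.array([.5409,-.1249]);T.W=W
movel([*W,.20],down(yaw),speed=.3)
movel([*W,.152],down(yaw),speed=.06)
gripper_close(50)
st=get_state();print(st["clock"],st["tool_pos"],st["force"],st["wrist_torque"],st["opening"])
T.W=W+np.clip(st["force"][:2]*.00008,-.0005,.0005)
print(T.turn(yaw,.152,5))
E
```

```text
42.5 [ 0.54   -0.1258  0.3989] 2.057998801694316 [-0.7772  0.3612  1.2958  1.5028 -0.3471  1.5401  0.9995]
44.7833 [ 0.5409 -0.1251  0.1524] [-1.3341  0.6094  4.9545] [ 0.0368  0.3743 -0.0002] 0.4049025749401804
45.19 0 0.1514 0.1521 [-5.0107  0.8556 12.0029] [ 0.2227  1.1254 -0.1939] q7 0.97 op 0.407
45.6 1 0.1512 0.1519 [-0.8671 -5.6671  4.4098] [-0.9844  0.336   0.3556] q7 0.76 op 0.409
46.01 2 0.1507 0.1514 [0.0019 3.9025 9.8193] [0.7449 0.1077 0.605 ] q7 0.55 op 0.407
46.42 3 0.1505 0.1511 [-1.1037  6.319  11.3691] [1.3422 0.2932 0.2362] q7 0.33 op 0.407
46.83 4 0.1502 0.1507 [0.7075 3.7982 6.4765] [ 0.5229 -0.2121  0.2709] q7 0.10 op 0.407
(np.float64(0.749001862698569), np.float64(0.15054817972431742), array([ 0.5403, -0.1242]))
```

The torque rose at once to 0.2–0.6 N m and the pads slipped, so the screw is hard against its seat. I'll release, retreat and make a last check.

```bash
python3 - <<'E'
from h import *
open_gripper()
p=get_state()["tool_pos"];movel([p[0],p[1],.20],speed=.08); movel([p[0],p[1],.40],speed=.25)
q=get_state()["joints"].copy();q[0]-=.45;set_joints(q)
st=get_state();print(st["clock"],st["tool_pos"],st["force"])
s=snap("scene","s10.png");t=snap("top","t10.png")
a=sub(s,(161,218,18,13),lambda i:i.mean(2)>100,(170,224.5));b=sub(t,(458,213,14,14),lambda i:i.mean(2)>95,(465,220.5))
print(a,b,tri([ray(s,*a[1]),ray(t,*b[1])]))
A=cr(s["frame"][:,:,::-1],150,210,40,50,10,1.3);B=cv2.resize(cr(t["frame"][:,:,::-1],205,190,130,160,3,1.0),(400,500))
cv2.imwrite("pics/zp.png",cv2.hconcat([A,B]))
# knob bottom-front row expected if seated / 2 mm high, using scene's own axis
for dz in(0,.002,.004):
    th=np.linspace(0,6.28,90);print(dz,max(proj(s,[.5412+.0185*np.cos(k),-.1256+.0185*np.sin(k),.170+dz])[1] for k in th))
col=s["frame"][236:254,170:175].mean((1,2));print(col.astype(int))
E
```

```text
50.075 [0.54   0.1211 0.3985] [ 0.4537 -0.8006 -0.5435]
(array([169.5058, 223.6238]), array([169.5067, 223.6228]), array([ 8.1962, 12.4524])) (array([465.186 , 219.7247]), array([465.1868, 219.7243]), array([11.0252, 11.2975])) [ 0.5403 -0.1248  0.2099]
0 246.82798447549857
0.002 246.03114528848405
0.004 245.2318869189964
[ 16  15  15  15  15  15  15  17  30  67 114 149 158 140 121 120 136 160]
```

View pics/zp.png

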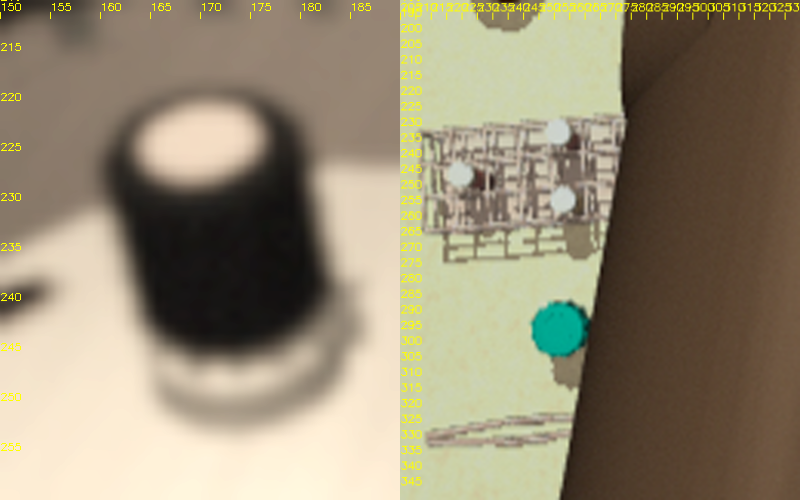

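The knob reads slightly high against the model (base row 245.4, predicted 246.8). I'll run the same check on the first picture, where the screw's height in the rack is known, to calibrate that bias.

```bash
python3 - <<'E'
from h import *
s=snap("scene");t=snap("top")
s0=dict(s);s0["frame"]=cv2.imread("pics/scene0.png")[:,:,::-1];t0=dict(t);t0["frame"]=cv2.imread("pics/top0.png")[:,:,::-1]
print(tri([ray(s,346.1526,235.5879),ray(t,289.0115,239.3884)]))
th=np.linspace(0,6.28,90)
for x,y,z in((.5003,.2188,.0815),(.5003,.2188,.0835)):
    print(z,max(proj(s,[x+.0185*np.cos(k),y+.0185*np.sin(k),z])[1] for k in th),proj(s,[x,y,.1195]))
g=s0["frame"].mean(2);print(g[244:260,343:348].mean(1).astype(int));print(g[228:242,344:349].mean(1).astype(int))
g=s["frame"].mean(2);print(g[216:232,167:172].mean(1).astype(int))
E
```

```text
[0.5004 0.2186 0.1208]
0.0815 255.17786200909813 [346.4189 236.0215]
0.0835 254.49140500139586 [346.4189 236.0215]
[ 20  20  19  20  20  20  19  19  21  34  58  79  88  92  96 101]
[194 191 177 141 126 151 165 168 167 163 144 101  52  31]
[100  98  91  87 116 150 165 168 169 167 159 133  87  43  26  20]
```

In the rack the same measurements also read high: 1.3 px at the base and 1.3 mm at the top, against 1.4 px and 1.9 mm now. The remaining difference is 0–0.6 mm, within error, so I take it as seated. Handing in.

```bash
python3 - <<'E'
from cell import *
print(get_state()["clock"]);print(finish_job())
E
```

```text
50.275
the job is handed in; nothing more can be done
None
```

I put the tie-down screw down the well and turned it clockwise until it stopped on the hub, then handed the job in at 50.3 s. It's upright, with the arm clear of everything.

**What I did**
- **First grasp:** this closed on nothing. The pictures showed the fingertips about 42 mm higher than the stated tool frame puts them. The screw wasn't disturbed, and I allowed for the offset from then on.
- **Starting the thread:** the screw met the thread with the seating face about 7 mm above the hub. It then ran down about 7.2 mm in 180° at 15 mm per turn, with only a few newtons of push and no sign of cross-threading.
- **Seating:** the descent stopped at the expected height, and the torque rose to about 1 N m as the pads slipped on the knob.

**Last checks**
- **Second grasp:** turning further clockwise met resistance at once (0.2–0.6 N m), and the knob's height did not change.
- **Height from the cameras:** the raw reading was 1.9 mm above the home position. The same measurement read 1.3 mm high in the rack, where the height is known, leaving a possible gap of 0–0.6 mm. That is within measuring error, so the pictures alone can't rule out a gap that small.
- **Other objects:** the tubes, look-alikes and other things looked unmoved in the full picture after the first release. After the second grasp I only viewed close-ups of the knob and part of the rack, and the arm hid some of that second view.

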